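Step the weekly tablet dispenser to its last dose

ROBOT

A 6-joint arm with a two-finger parallel gripper is mounted at the origin on the work surface. World frame = base frame: x ahead of the robot, y to its left, z up, the work surface at z = 0. Lengths are in m, angles in degrees, forces in N, time in s.
With the tool pointing down it reaches from about 0.375 to 0.9 m from the base axis. Payload 3.1 kg.
Tool frame: the origin (TCP) lies at the very end of the fingers, on their centre line; the grasp point (between the pads) lies 19 mm behind it; z points along the fingers, y is the line along which they close (so a half turn about z gives the same grasp; the last joint's range is limited). The gripper opens to 87 mm and grips with 3 to 60 N. Pads are 19 mm wide; open, the fingers measure 117 mm over their backs; the gripper's body (75 mm by 190 mm) begins 51 mm behind the grasp point.
Start: joints at [-79.727, 30.224, 82.088, -0, 67.689, -10.227], TCP at [0.219, -0.585, 0.223] pointing down, gripper open.
Joint ranges: [-176.69, 176.69], [-43.24, 126.21], [12.49, 139.97], [-82, 262], [0, 151.66], [-163.58, 163.58]. Speed limits (degrees/s): [159.86, 159.86, 180, 180, 180, 180].

INTERFACE

Orientations are given as a 3x3 rotation matrix whose columns are the frame's x, y, z axes.
In Python, from rig import * gives the robot as it stands.
- The arm moves only by the tool jog_arm, never from a script. Its arguments are lists of equal length, an entry for each row: "delta_pos": the shift along the world's x, y, z in cm, a list of three; "turn": the turn about the world's z in degrees; "grip": the closure, from 0 (fully open) to 1 (shut). In form: {"delta_pos": [[x, y, z], ...], "turn": [turn, ...], "grip": [grip, ...]}. A call has 1 to 12 rows; each row is the pose to reach, as a shift and turn from the pose commanded when the call began; what a row does not reach only later rows make up. A row lasts 1/8 s, in which the tool goes at most 62.5 mm and 10.7 degrees, less where a joint would pass 70% of its speed; a pose out of reach is approached as far as the arm can. A call with a gripper value outside its range is refused whole. The fingers move at their own pace and stop on an object; the grip force is fixed at half the most. Time passes only in rows, so rows that repeat a pose let the fingers close. It gives the time, the measured TCP pose, the force, the opening and the grip force at its end, in the units of the state.
- read_state(): the state, without advancing time (a new reading comes with each control period).
- capture(name): name is "side" or "top"; returns a dict with "color" (384x512x3 uint8, blue, green, red), "fovy" (degrees; the focal length in pixels is half the picture's height over the tangent of half this angle, whatever the lens; pixels are square), "cx", "cy" (the principal point, pixels), "camera_from_world" (4x4, takes a point from world to camera coordinates). Camera axes: x right, y up, looking along -z (the intrinsics and any distortion apply to the point x, -y, -z); pixel columns grow to the right and rows downward; lengths in m; the calibration is good to about 2 mm. A picture is of the moment at which its call begins. There is no depth.
- hand_in(): hands the job in; it is judged then, once.
The state is a dict: "time_s": time; "joint_positions": joint angles; "qvel": joint speeds; "tau": joint torques, N m; "position": TCP position; "tcp_rot": TCP orientation; "force": force on the tool from outside, world axes, zero at the start; "moment": the same for the moment, N m; "opening": opening from 0.0 (shut) to 1.0 (fully open); "grasp_force": force on a finger pad.
Only numpy, scipy, OpenCV 4.12 (cv2) and the standard library are available. Lean on these libraries where they do the work, as an engineer would, in place of code of your own. Each camera call takes 0.05 s, during which the arm holds its last target. There are 200 camera calls.

TASK

On the kitchen counter stands a tablet dispenser with a seven-compartment drum. Press its round step button, letting it come right up between presses, until the only compartment that still holds tablets stands at the fixed pointer on the housing, then leave the button released. Do not turn the drum by hand.

Things in the scene. Friction and masses are not known exactly. Their poses are not given: they have to be found in the camera images.
- button_top (a point): centre of the top of the step button: grey plunger 36 mm across on a round white tower 52 mm across and 52 mm tall, 112 mm from the drum axis. Released, it is 70 mm above the counter; goes straight down 14 mm to a firm stop and springs back: 1 to 3 N if pressed slowly (20 mm/s), up to 8 N midway if faster; it must come up 13 mm or more before the next press. Each full press steps the drum.
- drum: open grey wheel 126 mm across, 7 wedge compartments, 1 to 7 dots on the rim; hub top 48 mm above the counter. Origin on its vertical axis, 24 mm up; x points through the tablets' compartment and turns with it. A full press turns it counter-clockwise from above to the next stop; stops are 51.4 deg apart. It may start between stops, so the first press may turn it up to 14 deg more or much less.
- last_dose (a point): middle of the compartment that holds white tablets (seven dots; the other six are empty), 42 mm from the drum axis and 34 mm above the counter; turns with the drum. It comes right (within 5 deg) at one of the drum's stops; it must be within 10 mm of serving_place.
- serving_place (a point): fixed point where last_dose must come: 42 mm from the drum axis, 34 mm above the counter, on the line from the axis to the pointer. The pointer is a white block with a black line along its top and a corner towards the drum, 12 mm wide, 38 mm tall, at the drum's edge, a quarter turn counter-clockwise (from above) from the button.

How it is judged (in metres and radians):
At the end, for the whole second after the job is handed in: the middle of the compartment with the tablets is within 10 mm (about 13 degrees) of the serving place at the pointer, the drum is still, and the button has sprung back up (to within 3 mm) (horizontal distance between last_dose and serving_place below 0.01 m and angular speed of drum below 0.1 rad/s and height (world z) of button_top above 0.067 m); the robot touches nothing.
It fails at once if the robot touches the drum (over 1 N) (contact force between any of the arm, the fingers and drum above 1 N).
It also fails if it takes over 48 s, if anything falls off the work surface, if the arm or the gripper's body presses on something with over 40 N, if the wrist force passes 120 N, or if a joint passes its speed limit or range.

## Working session

There is one attempt and no reset: what is moved stays moved. The work goes in short steps, Python scripts to look and compute and a tool call to move; the robot and the scene stay as the last step left them, time stands still between calls to the robot, and variables do not carry over. Pictures are saved under pics/ and viewed, at most 10 in all, crops included, and the job is handed in when it is done.

Besides the shell and the picture viewer there is one more tool, called after "Call:" in YAML: its name, and indented under it one key for each argument. jog_arm: Moves the arm, as the interface text tells. Its arguments: {"type":"object","properties":{"delta_pos":{"type":"array"},"turn":{"type":"array"},"grip":{"type":"array"}},"required":["delta_pos","turn","grip"]}

```bash
mkdir -p pics; python3 - <<'E'
from rig import *
import cv2,numpy as np
for n in("top","side"):
    c=capture(n);cv2.imwrite(f"pics/{n}0.png",c["color"]);print(n,c["fovy"],c["cx"],c["cy"],[k for k in c]);print(np.round(c["camera_from_world"],4).tolist())
s=read_state();print(s["time_s"],s["position"],s["tcp_rot"],s["opening"])
E
```

```text
top 56.02842656867107 253.0996982635599 189.41017769584553 ['color', 'fovy', 'cx', 'cy', 'camera_from_world']
[[-0.0238, -0.9997, -0.0094, 0.0819], [0.9941, -0.0247, 0.1055, -0.5686], [-0.1057, -0.0068, 0.9944, -0.6586], [0.0, 0.0, 0.0, 1.0]]
side 54.84332306510608 253.9571961750853 194.3980521344742 ['color', 'fovy', 'cx', 'cy', 'camera_from_world']
[[0.8892, -0.4575, -0.0073, -0.4644], [0.2537, 0.4798, 0.8399, -0.2512], [-0.3807, -0.7487, 0.5427, -0.4205], [0.0, 0.0, 0.0, 1.0]]
0.1 [ 0.21879788 -0.58474304  0.22168046] [[ 9.36650465e-01  3.50265279e-01 -3.75609695e-04]
 [ 3.50265336e-01 -9.36648564e-01  1.91369528e-03]
 [ 3.18486730e-04 -1.92402663e-03 -9.99998098e-01]] 0.9996395919747472
```

View pics/top0.png

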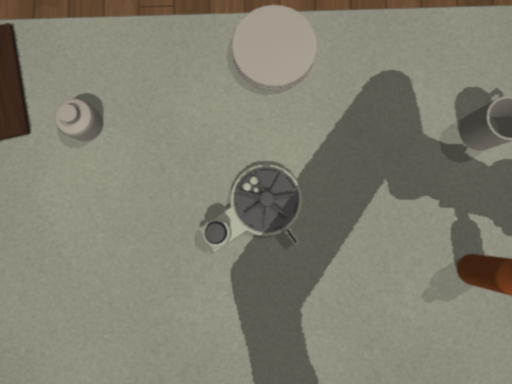

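View pics/side0.png

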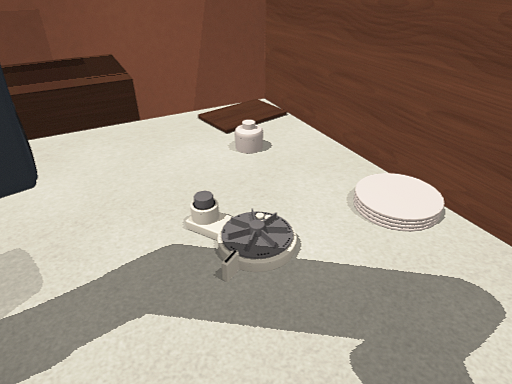

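The top view shows the button at about (216,232), the hub at (267,199), the tablets near (252,185) and the pointer at (290,236). The side view agrees: button (204,198), hub (258,225).

```bash
cat > h.py <<'E'
from rig import *
import cv2,numpy as np
def ray(c,px,z):
    f=c["color"].shape[0]/2/np.tan(np.radians(c["fovy"]/2));M=np.array(c["camera_from_world"])
    d=M[:3,:3].T@np.array([(px[0]-c["cx"])/f,-(px[1]-c["cy"])/f,-1]);o=-M[:3,:3].T@M[:3,3]
    return o+d*(z-o[2])/d[2]
def blob(m,x,y,r):
    k=np.zeros(m.shape,np.uint8);cv2.circle(k,(x,y),r,255,-1);m=m.astype(np.uint8)*k
    n,l,s,c=cv2.connectedComponentsWithStats(m);i=1+np.argmax(s[1:,4]);return c[i],s[i]
def look(tag,drum=None):
    c=capture("top");im=c["color"];g=im.max(2)
    x0,y0,w=170,140,150
    cv2.imwrite(f"pics/{tag}.png",cv2.resize(im[y0:y0+w,x0:x0+w],(600,600),interpolation=cv2.INTER_CUBIC));return c
E
python3 - <<'E'
from h import *
c=look("crop0");g=c["color"].max(2)
b,s=blob(g<90,216,232,13);print("btn top",b,s);B=ray(c,b,.07);print(B)
s_=capture("side");b2,s2=blob(s_["color"].max(2)<90,204,197,12);print("side btn",b2,s2,ray(s_,(b2[0],s2[1]+4),.07))
H=ray(c,(267,199),.048);P=ray(c,(291,236.5),.038)
k=np.zeros(g.shape,np.uint8);cv2.circle(k,(267,199),26,1,-1)
ys,xs=np.where((g>130)&(k>0));print(len(xs));T=ray(c,(xs.mean(),ys.mean()),.03)
print(H,P,T,"BH",np.linalg.norm((B-H)[:2]))
a=lambda v:np.degrees(np.arctan2(v[1],v[0]))
print("btn,ptr,tab deg",a(B-H),a(P-H),a(T-H),"r",np.linalg.norm((T-H)[:2]))
E
```

```text
btn top [215.03986711 230.7807309 ] [205 221  22  23 301]
[0.49388672 0.13721864 0.07      ]
side btn [205.35915493 203.5       ] [194 195  21  15 142] [0.48929489 0.12505882 0.07      ]
90
[0.55003493 0.04255116 0.048     ] [ 4.79774028e-01 -4.42809344e-04  3.80000000e-02] [0.58043753 0.07152957 0.03      ] BH 0.11006612990551994
btn,ptr,tab deg 120.67259282527561 -148.53675315854474 43.62609479630191 r 0.04200079020045741
```

View pics/crop0.png

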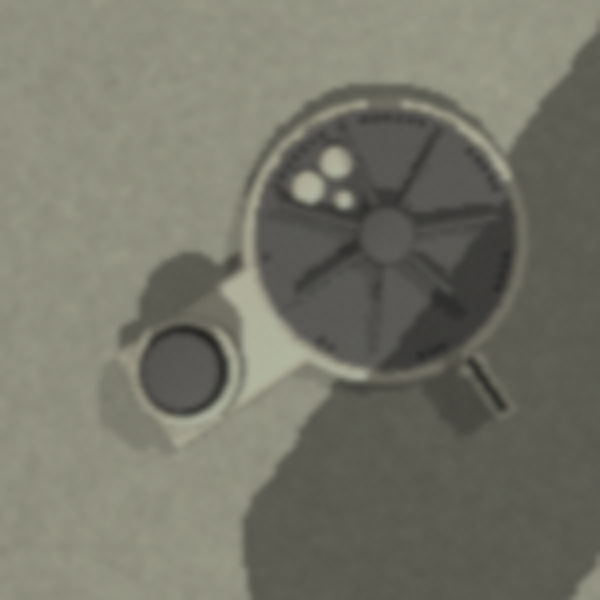

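The gripper has to pass a tall orange bottle on the right of the top view, so I'll cross high, closed, and come down onto the button at about (0.491, 0.137).

Call:
jog_arm:
  delta_pos:
    - [0,0,6]
    - [0,0,12]
    - [0,0,20]
    - [0,0,20]
    - [5,14,20]
    - [10,28,20]
    - [15,41,20]
    - [20,54,20]
    - [24,64,20]
    - [27.2,72.2,20]
    - [27.2,72.2,20]
    - [27.2,72.2,20]
  turn: [0,0,0,0,0,0,0,0,0,0,0,0]
  grip: [1,1,1,1,1,1,1,1,1,1,1,1]

```text
time_s: 1.7
position: [0.394, -0.115, 0.4227]
tcp_rot: [[0.937, 0.35, 0.001], [0.35, -0.937, -0.0], [0.001, 0.001, -1.0]]
force: [1.7, -0.7, -0.6]
opening: 0.005
grasp_force: 0.0
```

Call:
jog_arm:
  delta_pos:
    - [9.7,25.2,0]
    - [9.7,25.2,0]
    - [9.7,25.2,0]
    - [9.7,25.2,0]
    - [9.7,25.2,0]
    - [9.7,25.2,0]
    - [9.7,25.2,-6]
    - [9.7,25.2,-12]
    - [9.7,25.2,-18]
    - [9.7,25.2,-24]
    - [9.7,25.2,-29]
    - [9.7,25.2,-29]
  turn: [0,0,0,0,0,0,0,0,0,0,0,0]
  grip: [1,1,1,1,1,1,1,1,1,1,1,1]

```text
time_s: 3.2
position: [0.4875, 0.1334, 0.1297]
tcp_rot: [[0.937, 0.349, -0.01], [0.349, -0.937, -0.001], [-0.009, -0.003, -1.0]]
force: [-0.0, -0.0, 0.6]
opening: 0.006
grasp_force: 0.0
```

Call:
jog_arm:
  delta_pos:
    - [0,0,0]
    - [0,0,0]
  turn: [0,0]
  grip: [1,1]

```text
time_s: 3.45
position: [0.4927, 0.1348, 0.135]
tcp_rot: [[0.937, 0.35, 0.005], [0.35, -0.937, 0.0], [0.005, 0.002, -1.0]]
force: [0.7, -0.0, -0.0]
opening: 0.009
grasp_force: 0.0
```

```bash
python3 - <<'E'
from h import *
s=read_state();print(s["time_s"],s["position"],s["force"])
c=capture("side");t=capture("top")
a=cv2.resize(c["color"][100:290,120:330],None,fx=2,fy=2,interpolation=2);b=cv2.resize(t["color"][130:320,150:340],None,fx=2,fy=2,interpolation=2)
cv2.imwrite("pics/v1.png",np.hstack([a,b]))
E
```

```text
3.45 [0.49272305 0.13479277 0.13503549] [ 0.65237587 -0.00124232 -0.01051369]
```

View pics/v1.png

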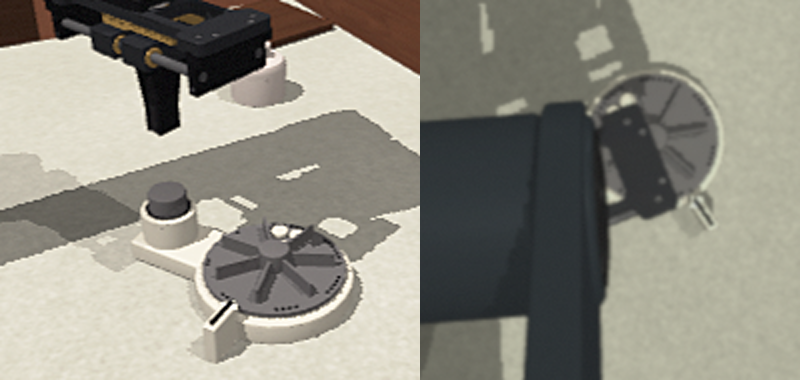

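The closed fingertips (side crop 163,130) sit right above the button (168,190), and the tablets stay visible in the side view. I'll approach to just above the button.

Call:
jog_arm:
  delta_pos:
    - [0,0,-2]
    - [0,0,-4]
    - [0,0,-5]
    - [0,0,-5.5]
    - [0,0,-5.5]
    - [0,0,-5.5]
  turn: [0,0,0,0,0,0]
  grip: [1,1,1,1,1,1]

```text
time_s: 4.3
position: [0.4913, 0.135, 0.0781]
tcp_rot: [[0.937, 0.35, 0.001], [0.35, -0.937, 0.0], [0.001, 0.0, -1.0]]
force: [0.3, -0.2, -0.0]
opening: 0.006
grasp_force: 0.0
```

Call:
jog_arm:
  delta_pos:
    - [0,0,-0.5]
    - [0,0,-0.8]
    - [0,0,-1.05]
    - [0,0,-1.3]
    - [0,0,-1.55]
    - [0,0,-1.8]
    - [0,0,-2.05]
    - [0,0,-2.3]
    - [0,0,-2.4]
    - [0,0,-2.4]
  turn: [0,0,0,0,0,0,0,0,0,0]
  grip: [1,1,1,1,1,1,1,1,1,1]

```text
time_s: 5.55
position: [0.491, 0.135, 0.0558]
tcp_rot: [[0.937, 0.351, 0.001], [0.351, -0.937, -0.0], [0.001, 0.001, -1.0]]
force: [-3.9, -0.1, 22.4]
opening: 0.01
grasp_force: 10.9
```

Firm stop reached (22 N). I'll release it and look.

Call:
jog_arm:
  delta_pos:
    - [0,0,0.6]
    - [0,0,1.2]
    - [0,0,1.8]
    - [0,0,2.4]
    - [0,0,2.4]
    - [0,0,2.4]
  turn: [0,0,0,0,0,0]
  grip: [1,1,1,1,1,1]

```text
time_s: 6.3
position: [0.4906, 0.135, 0.0774]
tcp_rot: [[0.937, 0.35, -0.0], [0.35, -0.937, -0.0], [-0.0, -0.0, -1.0]]
force: [-0.2, 0.4, 0.1]
opening: 0.008
grasp_force: 0.0
```

```bash
cat >> h.py <<'E'
H=np.array([.5508,.0436])
def side(tag):
    c=capture("side");im=c["color"]
    cv2.imwrite(f"pics/{tag}.png",cv2.resize(im[160:290,170:320],None,fx=4,fy=4,interpolation=2))
    k=np.zeros(im.shape[:2],np.uint8)
    # bright pixels whose ray at z=.034 lies inside the compartments
    ys,xs=np.where(im.min(2)>125);p=[ray(c,q,.03)[:2]-H for q in zip(xs,ys)]
    sel=[v for v in p if .015<np.linalg.norm(v)<.052];m=np.mean(sel,0) if sel else None
    print(len(sel),m,None if m is None else np.degrees(np.arctan2(m[1],m[0])))
    s=read_state();print(s["time_s"],s["position"],s["force"])
E
python3 -c "
from h import *
side('s1')"
```

```text
543 [-0.00606177 -0.00545755] -138.00257238418266
6.35 [0.49058288 0.13495761 0.07733479] [-0.50712438 -1.09300496 -0.33153228]
```

View pics/s1.png

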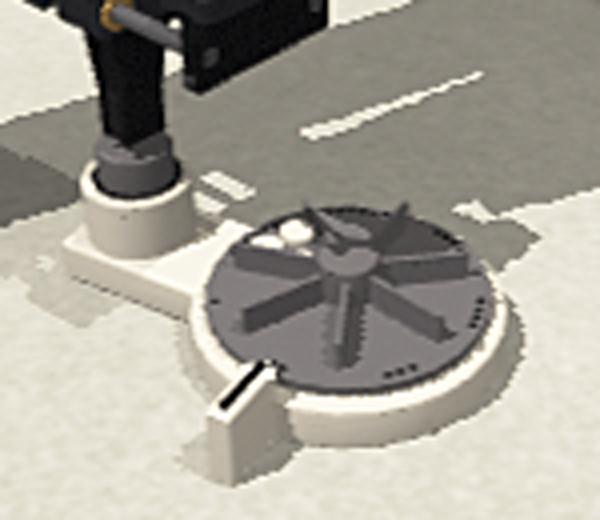

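The button is back up. The two-dot compartment is centred at the pointer (crop ~275,368), the one-dot is next (213,300), and the tablets come after that (280,235). So two more presses.

Call:
jog_arm:
  delta_pos:
    - [0,0,-0.5]
    - [0,0,-0.8]
    - [0,0,-1.05]
    - [0,0,-1.3]
    - [0,0,-1.55]
    - [0,0,-1.8]
    - [0,0,-2.05]
    - [0,0,-2.3]
    - [0,0,-2.4]
    - [0,0,-2.4]
  turn: [0,0,0,0,0,0,0,0,0,0]
  grip: [1,1,1,1,1,1,1,1,1,1]

```text
time_s: 7.6
position: [0.4907, 0.135, 0.0558]
tcp_rot: [[0.937, 0.351, 0.001], [0.351, -0.937, -0.0], [0.001, 0.0, -1.0]]
force: [-5.4, -0.4, 22.8]
opening: 0.007
grasp_force: 11.1
```

Call:
jog_arm:
  delta_pos:
    - [0,0,0.6]
    - [0,0,1.2]
    - [0,0,1.8]
    - [0,0,2.4]
    - [0,0,2.4]
    - [0,0,2.4]
  turn: [0,0,0,0,0,0]
  grip: [1,1,1,1,1,1]

```text
time_s: 8.35
position: [0.4908, 0.135, 0.0774]
tcp_rot: [[0.937, 0.35, -0.0], [0.35, -0.937, -0.0], [-0.0, -0.0, -1.0]]
force: [0.0, 0.0, 0.7]
opening: 0.008
grasp_force: 0.0
```

```bash
python3 -c "
from h import *
side('s2')"
```

```text
557 [-0.0077672 -0.0054377] -145.00472790675468
8.4 [0.4907407  0.13499008 0.07736716] [-0.62260048 -0.93852647 -0.85578734]
```

View pics/s2.png

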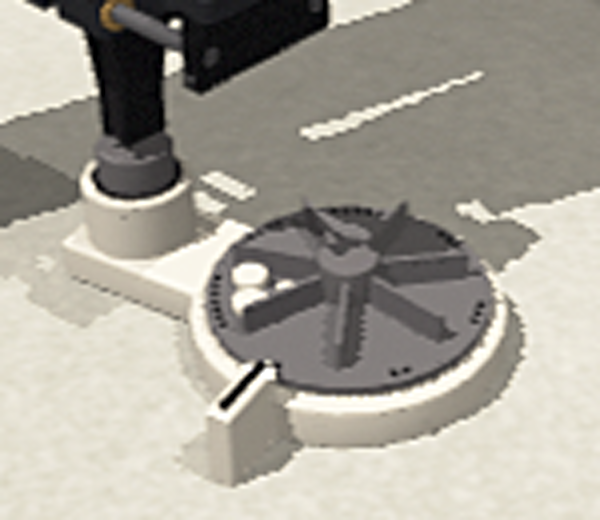

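The tablets are now at (255,285), one compartment short of the pointer. One more press, then I'll lift well clear.

Call:
jog_arm:
  delta_pos:
    - [0,0,-0.5]
    - [0,0,-0.8]
    - [0,0,-1.05]
    - [0,0,-1.3]
    - [0,0,-1.55]
    - [0,0,-1.8]
    - [0,0,-2.05]
    - [0,0,-2.3]
    - [0,0,-2.4]
    - [0,0,-2.4]
  turn: [0,0,0,0,0,0,0,0,0,0]
  grip: [1,1,1,1,1,1,1,1,1,1]

```text
time_s: 9.65
position: [0.4907, 0.135, 0.0558]
tcp_rot: [[0.937, 0.35, 0.001], [0.35, -0.937, -0.0], [0.001, 0.0, -1.0]]
force: [-5.1, -0.3, 21.8]
opening: 0.005
grasp_force: 11.0
```

Call:
jog_arm:
  delta_pos:
    - [0,0,0.6]
    - [0,0,1.2]
    - [0,0,1.8]
    - [0,0,2.4]
    - [0,0,5]
    - [0,0,8]
    - [0,0,8]
    - [0,0,8]
  turn: [0,0,0,0,0,0,0,0]
  grip: [1,1,1,1,1,1,1,1]

```text
time_s: 10.65
position: [0.4904, 0.135, 0.1331]
tcp_rot: [[0.937, 0.35, -0.001], [0.35, -0.937, -0.0], [-0.001, -0.0, -1.0]]
force: [-0.1, 0.1, -0.4]
opening: 0.006
grasp_force: 0.0
```

```bash
python3 -c "
from h import *
side('s3')"
```

```text
239 [-0.01772926 -0.00963824] -151.469962567889
10.7 [0.4901039  0.1349264  0.13277558] [-0.17913305  0.06924051  0.12444531]
```

View pics/s3.png

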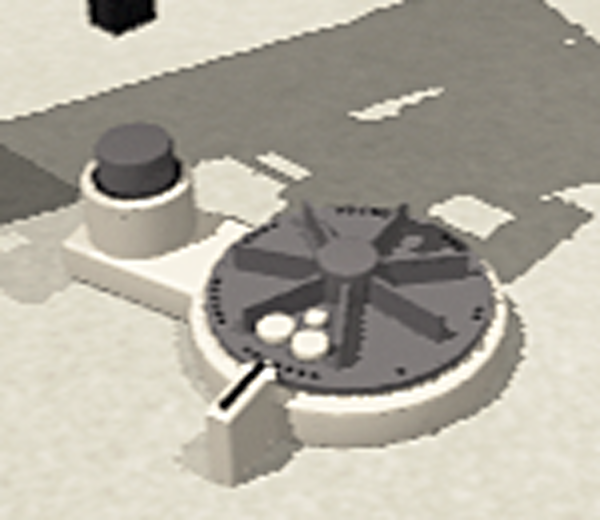

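The tablets' compartment (295,335, seven dots) is centred at the pointer tip (270,368). The button is up and the arm is clear.

```bash
python3 -c "
from rig import *
print(hand_in())"
```

```text
the job is handed in; nothing more can be done
None
```

I handed the job in after three full presses, at about 10.7 s of the 48 s allowed: the last picture shows the tablets' compartment (seven dots) at the pointer, the button up and the arm clear, but `hand_in()` returned no verdict.

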